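Third hand at the drilling jig

TASK

First turn the rotary isolator's handle fully to off, so that the jig's drill unit is dead and my colleague can safely reach in. Then, leaving everything else on the table where it is, lay the long square aluminium tube flat on the jig's bed between the two low ribs and push its end squarely against the sprung stop with a steady 11 N or so: the stop's pointers stand about midway between their gauge pins, and the stop never reaches the end of its travel. Finish while still holding it pressed there, with nothing of the robot on the stop itself, so that the fitting can be bolted on.

Things in the scene. Friction and masses are not known exactly. Their poses are not given: they have to be found in the camera images.
- isolator (a joint): angle of the rotary isolator's handle (rad): 0 = off (end stop), 1.05 = on (end stop); it starts on. Seen from above it grows clockwise, so the handle is turned anticlockwise by 60 degrees to switch it off. It turns stiffly (about 0.07 N m) and stays where it is left, so it must be turned fully home.
- isolator_grip (a point): grip bar of the isolator's handle: a black upright bar 62 mm long, 13 mm thick, on a black disc 60 mm across, on top of a grey box 100 x 100 x 60 mm fixed to the table. The point lies on the vertical turning axis, 14 mm below the bar's top; the bar's top is 106 mm and the disc's top 71 mm above the table. Its x axis lies along the bar and turns with it.
- tube_center (a point): centre of the part: the long plain square aluminium tube, 40 x 40 mm outside, 120 mm long, 3 mm wall, open at both ends, about 0.15 kg, loose, lying on the table at the start. x axis along the tube, z up. Both ends are alike.
- tube: the same tube; origin at the centre of its underside, x along it
- jig: drilling jig, fixed: dark steel bed 320 x 130 mm, 12 mm thick, from x = -140 to 180 mm. Origin on the table surface, under the bed; x axis = pushing direction, towards the stop. Two ribs 6 mm high (x = -120 to -20 mm) leave a 52 mm channel centred on y = 0 for the tube, which lies along x. The drill unit's bracket begins at x = 78 mm; all of it is lower than 70 mm above the table.
- stop_face (a point): middle of the front face of the sprung stop, a steel plate 64 mm wide, its top 47 mm above the bed, 8 mm thick; the tube's end is pushed against this face. At rest the face lies at x = 20 mm of the jig's frame; the point lies 21 mm above the bed.
- stop: the same sprung stop; its origin is on the face, at bed height. Small black pointers stick out at both sides; on the bed beside each stand two thin upright pins, which the pointer reaches at 14 mm and 30 mm of travel (7 N and 15 N). Plain spring, 500 N/m without preload (22 mm = 11 N), travel ends at 45 mm.
- offcut_c (a point): short square aluminium tube offcut, 40 x 40 x 60 mm long, lying; NOT the part
- round_tube_c (a point): upright round aluminium tube, 50 mm across, 70 mm high; bystander
- power_bank_c (a point): flat black slab 75 x 150 x 22 mm; bystander
- driver_c (a point): screwdriver with black handle, lying; bystander
- tape_c (a point): grey roll of tape, 90 mm across, 24 mm high; bystander
- adapter_c (a point): small black plug-in power adapter, 50 x 38 x 30 mm; bystander
Things that resemble listed ones, but are neither listed nor needed, are in the scene too. What is shaped like the tube but green, purple or yellow is not meant.

How it is judged:
On the way:
1. the isolator is turned to off (value of joint isolator below 0.15 rad), for 0.2 s.
At the end, for the whole second after the job is handed in: The isolator is off (below 0.15 rad); the tube lies flat on the bed (within 3 mm) between the ribs, along the jig (within 0.09 rad, 9 mm sideways), and the robot, touching the tube and not the stop, presses it against the stop with 7 to 15 N, at rest, through the last second (value of joint isolator below 0.15 rad and contact force between tube and stop between 7 and 15 N and z of tube_center in the frame of jig between 0.029 and 0.035 m and y of tube_center in the frame of jig between -0.009 and 0.009 m and angle between the x axis of tube and the x axis of jig, either way round below 0.09 rad and angle between tube_center's own x axis and vertical above 1.52 rad and linear speed of tube below 0.01 m/s and contact force between each of the arm, the fingers and stop below 0.5 N and contact force between any of the fingers, the arm and tube above 2 N); the arm keeps its last pose, push and grip.
It fails at once if the tube is pressed against the stop while the isolator is on (value of joint isolator above 0.3 rad and contact force between tube and stop above 2 N).
It fails at once if the stop is driven to the end of its travel (x of stop_face in the frame of jig above 0.063 m).
It fails at once if another thing on the table is disturbed (distance of any of offcut_c, round_tube_c, power_bank_c, driver_c, tape_c, adapter_c from where it was at the start of the episode above 0.03 m).
It also fails if it takes over 64 s, if anything falls off the work surface, if the arm or the gripper's body presses on something with over 40 N, if the wrist force passes 120 N, or if a joint passes its speed limit or range.

ROBOT

A 6-joint arm with a two-finger parallel gripper is mounted at the origin on the work surface. World frame = base frame: x ahead of the robot, y to its left, z up, the work surface at z = 0. Lengths are in m, angles in rad, forces in N, time in s.
With the tool pointing down it reaches from about 0.275 to 0.85 m from the base axis. Payload 19 kg.
Tool frame: the origin (TCP) lies midway between the tips of the shut fingers; the grasp point (between the pads) lies 19 mm behind it (grasp_offset is the z of the grasp point in the tool frame, in m); z points along the fingers, y is the line along which they close (so a half turn about z gives the same grasp; the last joint's range is limited). The gripper opens to 85 mm and grips with 20 to 120 N. Pads are 22 mm wide; open, the fingers measure 114 mm over their backs; the gripper's body (76 mm by 85 mm) begins 54 mm behind the grasp point. The pads swing forward as they close: fully open they stand 13 mm farther back than shut.
Start: joints at [-1.387, 0.15, 1.437, -0, 1.554, -0.134], TCP at [0.18, -0.546, 0.231] pointing down, gripper open.
Joint ranges: [-2.8, 2.8], [-0.68, 2.1], [0.12, 2.68], [-1.39, 4.53], [0.16, 2.79], [-2.81, 2.81]. Speed limits (rad/s): [1.89, 1.89, 2.22, 3.01, 3.01, 3.01].

INTERFACE

Orientations are given as a unit quaternion [x, y, z, w].
In Python, from station import get_obs, grab_frame, sign_off, grasp_offset gives the robot as it stands. The module is installed in compiled form; this text tells all that it offers.
- The arm moves only by the shell command python3 -m handwheel 'ROWS'. ROWS is JSON, one flat list of numbers, 7 for each row, row after row: the turn, a rotation vector about the tool's x, y, z scaled (see below), then the shift along the tool's x, y, z scaled (see below), then the gripper's target within -1 to 1 (fully open at 1, half-way at 0, shut at -1). In form: [wx, wy, wz, dx, dy, dz, fingers, wx, wy, wz, dx, dy, dz, fingers, ...]. A call has 1 to 12 rows; each row is the pose to reach, as a shift and turn from the pose commanded when the call began, along the tool's axes at that moment; what a row does not reach only later rows make up. The controller multiplies each number of a shift by 0.2 m and each number of a turn by 45 degrees. A row lasts 1/12 s, in which the tool goes at most 41.7 mm and 7.16 degrees, less where a joint would pass 70% of its speed; a pose out of reach is approached as far as the arm can. A call with a number of a shift or a turn outside -1 to 1 is refused whole. A call with a gripper value outside its range is refused whole. The fingers move at their own pace and stop on an object; the grip force is fixed at half the most. Time passes only in rows, so rows that repeat a pose let the fingers close. It gives the time, the measured TCP pose, the force, the opening and the grip force at its end, in the units of the state.
- get_obs(): the state, without advancing time (a new reading comes with each control period).
- grab_frame(name): name is "scene" or "top" or "wrist"; returns a dict with "image" (384x512x3 uint8, red, green, blue), "depth" (384x512 float32, m along the optical axis (not along the pixel's ray), 0 where there is no reading), "vfov" (degrees; the focal length in pixels is half the picture's height over the tangent of half this angle, whatever the lens; pixels are square), "cx", "cy" (the principal point, pixels), "k1" (the pictures are not rectified: a ray, as slopes to the right and down, at radius r is drawn at 1 + k1 r^2 times it, then the intrinsics apply), "cam_to_world" (4x4, takes a point from camera to world coordinates). Camera axes: x right, y down, z forward; pixel columns grow to the right and rows downward; lengths in m; the calibration is good to about 2 mm. A picture is of the moment at which its call begins.
- sign_off(): hands the job in; it is judged then, once.
The state is a dict: "clock": time; "joint_pos": joint angles; "dq": joint speeds; "tau": joint torques, N m; "tool_pos": TCP position; "eef_rot": TCP orientation; "ft_force": force on the tool from outside, world axes, zero at the start; "ft_torque": the same for the moment, N m; "grip_width": opening from 0.0 (shut) to 1.0 (fully open); "grasp_force": force on a finger pad.
Only numpy, scipy, OpenCV 4.12 (cv2) and the standard library are available. Lean on these libraries where they do the work, as an engineer would, in place of code of your own. Each camera call takes 0.05 s, during which the arm holds its last target. There are 200 camera calls.

## Working session

There is one attempt and no reset: what is moved stays moved. The work goes in short steps, Python scripts to look and compute and a shell command to move; the robot and the scene stay as the last step left them, time stands still between calls to the robot, and variables do not carry over. Pictures are saved under pics/ and viewed, at most 10 in all, crops included, and the job is handed in when it is done.

```bash
mkdir -p pics
cat > h.py <<'E'
import numpy as np, cv2
from scipy.spatial.transform import Rotation as R
from station import get_obs, grab_frame, grasp_offset
def save(name,fn):
    f=grab_frame(name); np.savez('pics/'+fn+'.npz',**f); cv2.imwrite('pics/'+fn+'.png',f['image'][:,:,::-1]); return f
def load(fn): return np.load('pics/'+fn+'.npz')
def ray(f,u,v):
    h=f['image'].shape[0]; F=h/2/np.tan(np.radians(float(f['vfov']))/2)
    K=np.array([[F,0,float(f['cx'])],[0,F,float(f['cy'])],[0,0,1]])
    p=cv2.undistortPoints(np.array([[[u,v]]],float),K,np.array([float(f['k1']),0,0,0]))[0,0]
    return np.array([p[0],p[1],1.])
def px(f,u,v,z=None):
    r=ray(f,u,v);T=f['cam_to_world']
    if z is None: d=float(f['depth'][int(round(v)),int(round(u))])
    else: d=(z-T[2,3])/(T[:3,:3]@r)[2]
    return T[:3,:3]@(r*d)+T[:3,3]
def rows(pos,yaw=None,R2=None):
    "shift (scaled) and turn (scaled) from present measured pose to target TCP pos"
    o=get_obs(); q=R.from_quat(o['eef_rot'])
    s=q.inv().apply(np.array(pos)-o['tool_pos'])/0.2
    return s
E
python3 - <<'E'
from h import *
o=get_obs(); print({k:np.round(v,3) for k,v in o.items()},grasp_offset if not callable(grasp_offset) else grasp_offset())
print(R.from_quat(o['eef_rot']).as_matrix().round(3))
a=save('top','top1');b=save('scene','sc1')
cv2.imwrite('pics/both.png',cv2.resize(np.vstack([a['image'],b['image']])[:,:,::-1],None,fx=.78,fy=.78))
big=cv2.resize(a['image'],(780,585))
cv2.imwrite('pics/topb.png',big[:,:,::-1])
E
```

```text
{'clock': np.float64(0.0), 'joint_pos': array([-1.387,  0.151,  1.438,  0.   ,  1.554, -0.134]), 'dq': array([-0.002, -0.002, -0.002,  0.   , -0.   , -0.001]), 'tau': array([-2.0000e-03, -7.1307e+01, -5.7087e+01, -0.0000e+00,  9.0000e-03,
        0.0000e+00]), 'tool_pos': array([ 0.18 , -0.546,  0.231]), 'eef_rot': array([ 0.987,  0.158, -0.   , -0.001]), 'ft_force': array([-0.156, -0.302, -0.226]), 'ft_torque': array([0.023, 0.014, 0.063]), 'grasp_force': np.float64(0.0), 'grip_width': np.float64(1.002)} -0.0187
[[ 0.95   0.312 -0.   ]
 [ 0.312 -0.95   0.001]
 [ 0.    -0.001 -1.   ]]
```

View pics/topb.png

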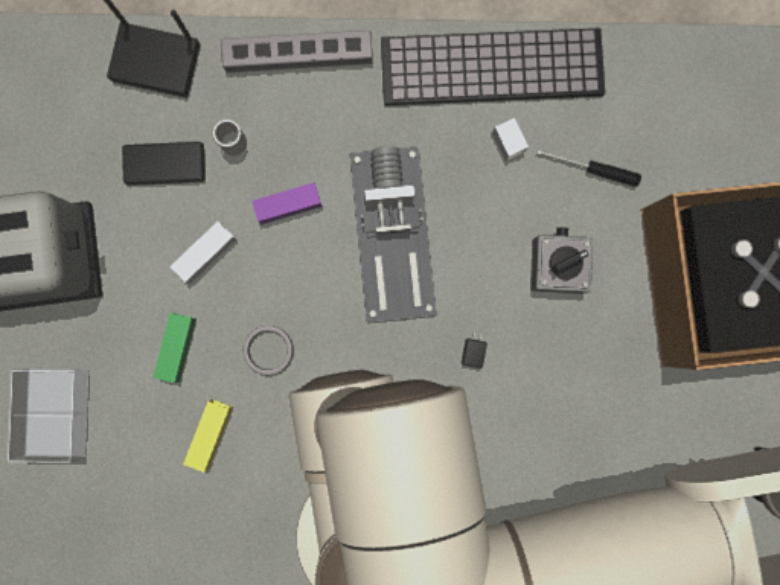

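View pics/sc1.png

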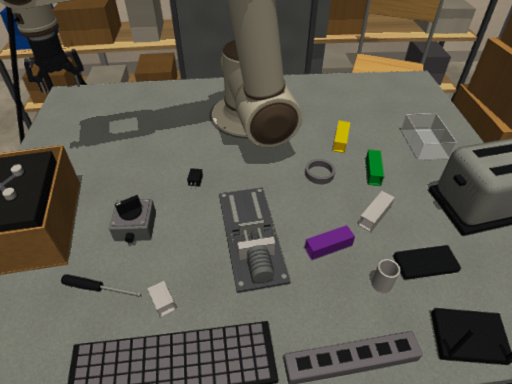

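The top view shows these (780-wide pixels). The wanted thing is the long aluminium tube at (202,252). It could be confused with the purple (287,202), green (174,348) and yellow (207,436) pieces, and with the short offcut at (511,139). The isolator is at (564,263), and the jig is at (393,235) with its stop towards the top of the picture. I choose (202,252) and will check it in a close crop.

Run:
```python
from h import *
f=load('top1');im=f['image'][:,:,::-1]
c=lambda x,y,w,h,s:cv2.resize(im[y:y+h,x:x+w],None,fx=s,fy=s,interpolation=cv2.INTER_CUBIC)
A=c(105,140,55,50,7)      # 385x350
B=c(342,145,55,50,7)
J=c(220,90,75,125,4.6)   #345x575
out=np.zeros((600,770,3),np.uint8)
out[:350,:385]=A;out[:350,385:770]=B
cv2.imwrite('pics/c1.png',out[:350]);cv2.imwrite('pics/c2.png',J)
```

```text
(no output)
```

View pics/c1.png

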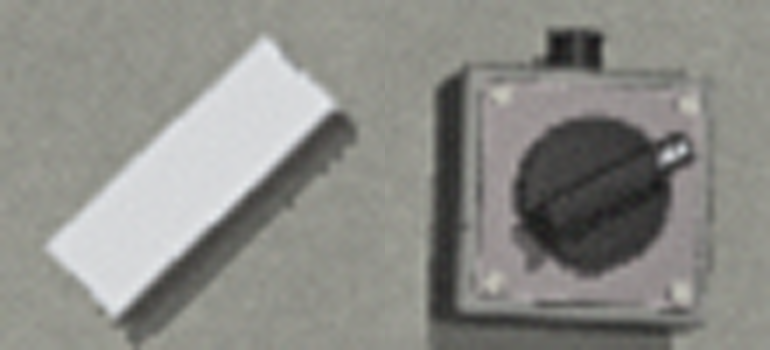

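View pics/c2.png

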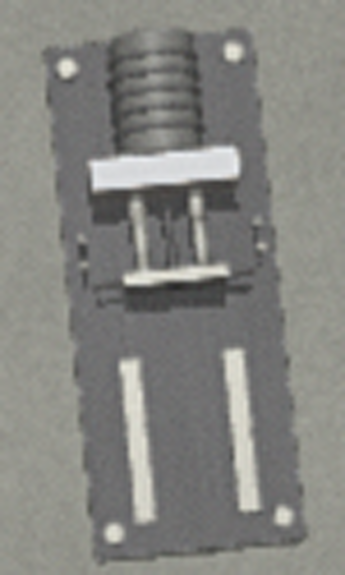

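The left crop shows a plain aluminium tube, with top corners at about (265,37), (335,103), (48,245) and (118,318). The right crop shows the isolator disc centred near (592,195), with the bar pointing to (677,150). In the jig crop, the ribs run (131,360)–(146,522) and (234,350)–(250,512), and the bed corners are at (45,48), (240,28), (97,562) and (303,542).

Run:
```python
from h import *
f=load('top1')
P=lambda x,y,s,ox,oy,z:px(f,(x+.5)/s-.5+ox,(y+.5)/s-.5+oy,z)
t=[P(x,y,7,105,140,.04) for x,y in[(265,37),(335,103),(118,318),(48,245)]]
t=np.array(t);print('tube',t.round(4),t.mean(0),[np.linalg.norm(t[i]-t[i-1]).round(4) for i in range(4)])
d=(t[0]+t[1]-t[2]-t[3]);print('yaw',np.degrees(np.arctan2(d[1],d[0])))
b=np.array([P(x,y,7,342,145,.06) for x,y in[(85,68),(320,75),(312,318),(77,308)]]);print('box',b.round(4),b.mean(0))
print('disc',P(207,195,7,342,145,.071))
a,c=P(145,228,7,342,145,.1),P(292,150,7,342,145,.1);d=c-a;print('bar',a,c,np.degrees(np.arctan2(d[1],d[0])))
k=np.array([P(x,y,4.6,220,90,.012) for x,y in[(45,48),(240,28),(303,542),(97,562)]]);print('bed',k.round(4),k.mean(0),[np.linalg.norm(k[i]-k[i-1]).round(4) for i in range(4)])
d=(k[0]+k[1]-k[2]-k[3]);d/=np.linalg.norm(d);print('yaw',np.degrees(np.arctan2(d[1],d[0])),'origin',k.mean(0)-.02*d)
r=np.array([P(x,y,4.6,220,90,.018) for x,y in[(131,360),(234,350),(250,512),(146,522)]])
d=(r[0]+r[1]-r[2]-r[3]);d/=np.linalg.norm(d);print('ribs',r.round(4),'yaw',np.degrees(np.arctan2(d[1],d[0])),'origin',r.mean(0)+.07*d)
s=np.array([P(x,y,4.6,220,90,.059) for x,y in[(125,285),(229,274)]]);print('stop',s, s.mean(0))
print(R.from_quat(get_obs()['eef_rot']).as_euler('ZYX',degrees=True))
```

```text
tube [[0.5724 0.286  0.04  ]
 [0.5465 0.2577 0.04  ]
 [0.4599 0.3408 0.04  ]
 [0.4884 0.3692 0.04  ]] [0.51680109 0.31341989 0.04      ] [np.float64(0.1182), np.float64(0.0384), np.float64(0.12), np.float64(0.0402)]
yaw -44.27602979084928
box [[ 0.5515 -0.298   0.06  ]
 [ 0.55   -0.3906  0.06  ]
 [ 0.4542 -0.3869  0.06  ]
 [ 0.4569 -0.2947  0.06  ]] [ 0.50314959 -0.34257116  0.06      ]
disc [ 0.5008557  -0.34302787  0.071     ]
bar [ 0.48492575 -0.31179636  0.1       ] [ 0.51548189 -0.36800745  0.1       ] -61.471661330236444
bed [[ 0.7095  0.0476  0.012 ]
 [ 0.724  -0.0736  0.012 ]
 [ 0.4044 -0.1153  0.012 ]
 [ 0.3906  0.0109  0.012 ]] [ 0.55713783 -0.03260824  0.012     ] [np.float64(0.3209), np.float64(0.1221), np.float64(0.3223), np.float64(0.127)]
yaw 6.9914756684724875 origin [ 0.53728654 -0.03504268  0.012     ]
ribs [[ 0.5146 -0.0083  0.018 ]
 [ 0.5217 -0.0715  0.018 ]
 [ 0.4222 -0.0822  0.018 ]
 [ 0.4153 -0.0187  0.018 ]] yaw 6.069296354882284 origin [ 0.53804746 -0.0377782   0.018     ]
stop [[ 0.55502448 -0.00391591  0.059     ]
 [ 0.56251593 -0.06593553  0.059     ]] [ 0.5587702  -0.03492572  0.059     ]
[ 1.82052156e+01 -8.35818829e-03 -1.79941243e+02]
```

```bash
cat >> h.py <<'E'
def plan(pos,yaw):
    o=get_obs(); q=R.from_quat(o['eef_rot']); y=q.as_euler('ZYX',degrees=True)[0]
    w=(q.inv()*R.from_euler('ZYX',[yaw,0,180],degrees=True)).as_rotvec(degrees=True)/45
    s=q.inv().apply(np.array(pos)-o['tool_pos'])/.2
    print('turn',w.round(3),'shift',s.round(3),'now',o['tool_pos'].round(4),'yaw',round(y,2),'F',o['ft_force'].round(1),'t',round(float(o['clock']),2),'grip',round(float(o['grip_width']),3),round(float(o['grasp_force']),1))
E
python3 -m handwheel '[0,0,0.5,0.46,-0.12,0,1, 0,0,1,0.92,-0.23,0,1, 0,0,1,0.92,-0.23,0,1, 0,0,1,0.92,-0.23,0,1, 0,0,1,0.92,-0.23,0,1, 0,0,1,0.92,-0.23,0,1, 0,0,1,0.92,-0.23,0,1, 0,0,1,0.92,-0.23,0,1]'
python3 -c "
from h import *;plan([.501,-.343,.23],-61.5)"
```

```text
clock: 0.77
tool_pos: [0.3407, -0.4444, 0.231]
eef_rot: [0.972, -0.234, -0.0, -0.0]
ft_force: [0.1, -0.1, 0.4]
grip_width: 0.997
grasp_force: 0.0
turn [-0.     0.001  0.766] shift [ 0.484 -0.816  0.005] now [ 0.3407 -0.4444  0.231 ] yaw -27.02 F [ 0.1 -0.1  0.4] t 0.77 grip 0.997 0.0
```

```bash
python3 -m handwheel '[0,0,0.766,0.484,-0.816,0,1, 0,0,0.766,0.484,-0.816,0,1, 0,0,0.766,0.484,-0.816,0,1, 0,0,0.766,0.484,-0.816,0,1, 0,0,0.766,0.484,-0.816,0,1, 0,0,0.766,0.484,-0.816,0,1, 0,0,0.766,0.484,-0.816,0,1, 0,0,0.766,0.484,-0.816,0,1]'
python3 -c "
from h import *;plan([.501,-.343,.23],-61.5);f=save('wrist','w1');cv2.imwrite('pics/w1b.png',cv2.resize(f['image'],(768,576))[:,:,::-1])"
```

```text
clock: 1.43
tool_pos: [0.4997, -0.3432, 0.2309]
eef_rot: [0.862, -0.507, -0.0, 0.0]
ft_force: [-0.9, 0.0, 0.1]
grip_width: 0.997
grasp_force: 0.0
turn [0.001 0.001 0.012] shift [ 0.002 -0.006  0.004] now [ 0.4997 -0.3432  0.2309] yaw -60.98 F [-0.9  0.   0.1] t 1.43 grip 0.997 0.0
```

View pics/w1b.png

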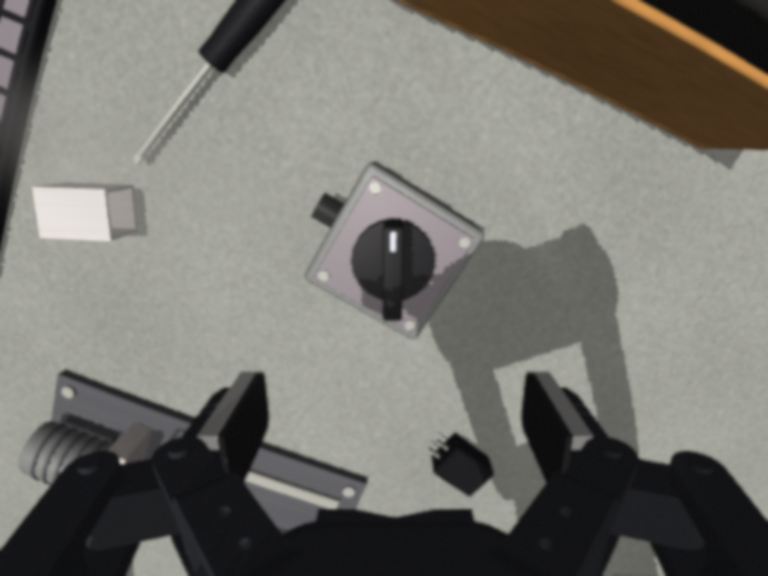

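The wrist view shows the bar upright at column 393, midway between the fingers (about 395). The disc centre is near (393,260), so the tool is already aligned along the bar.

```bash
python3 -c "
from h import *;f=load('w1')
P=lambda x,y,z:px(f,(x+.5)/1.5-.5,(y+.5)/1.5-.5,z)
print(P(393,260,.071),P(393,232,.106),P(393,298,.106))
c=[P(x,y,.06) for x,y in [(374,165),(483,235),(414,334),(308,278)]];print(np.mean(c,0),np.round(c,4))
plan([.501,-.343,.088],-61.5)"
```

```text
[ 0.50200827 -0.34453021  0.071     ] [ 0.51464617 -0.36760137  0.106     ] [ 0.49408539 -0.33042768  0.106     ]
[ 0.50126588 -0.34563942  0.06      ] [[ 0.5445 -0.3944  0.06  ]
 [ 0.4532 -0.3896  0.06  ]
 [ 0.4583 -0.2988  0.06  ]
 [ 0.549  -0.2998  0.06  ]]
turn [0.001 0.001 0.01 ] shift [ 0.002 -0.009  0.715] now [ 0.4993 -0.3436  0.2311] yaw -61.06 F [ 0.2 -0.3  1.1] t 1.48 grip 0.999 0.0
```

```bash
python3 -m handwheel '[0,0,0.01,0.01,-0.01,0.3,1, 0,0,0.01,0.01,-0.01,0.5,1, 0,0,0.01,0.01,-0.01,0.65,1, 0,0,0.01,0.01,-0.01,0.76,1, 0,0,0.01,0.01,-0.01,0.76,1, 0,0,0.01,0.01,-0.01,0.76,-1, 0,0,0.01,0.01,-0.01,0.76,-1, 0,0,0.01,0.01,-0.01,0.76,-1, 0,0,0.01,0.01,-0.01,0.76,-1, 0,0,0.01,0.01,-0.01,0.76,-1, 0,0,0.01,0.01,-0.01,0.76,-1, 0,0,0.01,0.01,-0.01,0.76,-1]'
python3 -c "
from h import *;plan([.5015,-.3445,.079],-61.5);print(get_obs()['ft_torque'])"
```

```text
clock: 2.48
tool_pos: [0.5023, -0.3444, 0.0805]
eef_rot: [0.859, -0.513, 0.0, 0.001]
ft_force: [-10.9, -2.8, 11.4]
grip_width: 0.142
grasp_force: 59.0
turn [ 0.002 -0.001 -0.004] shift [-0.002  0.004  0.007] now [ 0.5023 -0.3444  0.0805] yaw -61.7 F [-10.9  -2.8  11.4] t 2.48 grip 0.142 59.0
[-0.54442526  1.65416246  0.07979116]
```

```bash
python3 -m handwheel '[0,0,-0.1,0,0,0,-1, 0,0,-0.2,0,0,0,-1, 0,0,-0.3,0,0,0,-1, 0,0,-0.4,0,0,0,-1, 0,0,-0.5,0,0,0,-1, 0,0,-0.6,0,0,0,-1, 0,0,-0.7,0,0,0,-1, 0,0,-0.8,0,0,0,-1, 0,0,-0.9,0,0,0,-1, 0,0,-1,0,0,0,-1, 0,0,-1,0,0,0,-1]'
python3 -c "
from h import *;plan([.502,-.3445,.079],-1.5);print(get_obs()['ft_torque'])"
```

```text
clock: 3.4
tool_pos: [0.5024, -0.344, 0.0805]
eef_rot: [0.99, -0.143, -0.0, 0.0]
ft_force: [-8.8, 1.1, 11.3]
grip_width: 0.135
grasp_force: 59.1
turn [ 0.001  0.    -0.331] shift [-0.001  0.003  0.007] now [ 0.5024 -0.344   0.0805] yaw -16.39 F [-8.8  1.1 11.3] t 3.4 grip 0.135 59.1
[0.28102195 1.35614495 0.04911589]
```

```bash
python3 -m handwheel '[0,0,-0.1,0,0,0,-1, 0,0,-0.2,0,0,0,-1, 0,0,-0.3,0,0,0,-1, 0,0,-0.34,0,0,0,-1, 0,0,-0.38,0,0,0,-1, 0,0,-0.42,0,0,0,-1, 0,0,-0.42,0,0,0,-1]'
python3 -c "
from h import *;plan([.502,-.3445,.079],-1.5);print(get_obs()['ft_torque'])"
```

```text
clock: 3.98
tool_pos: [0.5024, -0.344, 0.0805]
eef_rot: [1.0, 0.02, -0.0, 0.0]
ft_force: [-8.3, 2.1, 13.6]
grip_width: 0.141
grasp_force: 76.8
turn [0.001 0.    0.083] shift [-0.002  0.003  0.008] now [ 0.5024 -0.344   0.0805] yaw 2.24 F [-8.3  2.1 13.6] t 3.98 grip 0.141 76.8
[ 0.49599028  1.51147877 -1.78249532]
```

The moment of −1.8 N m against the turn shows that the handle is home. I'll open the gripper, lift and go to the tube. Yaw will be 135.7° there, because −44° would exceed the range of joint 6.

```bash
python3 -m handwheel '[0,0,-0.36,0,0,0,1, 0,0,-0.36,0,0,0,1, 0,0,-0.36,0,0,0,1, 0,0,-0.36,0,0,0,1, 0,0,-0.36,0,0,-0.3,1, 0,0,-0.36,0,0,-0.6,1, 0,0,-0.36,0,0,-0.85,1, 0,0,-0.36,0,0,-0.85,1]'
python3 -c "
from h import *;plan([.517,.3135,.25],135.7);print(get_obs()['ft_torque'])
f=save('wrist','w2')"
```

```text
clock: 4.65
tool_pos: [0.5025, -0.3434, 0.2482]
eef_rot: [0.987, 0.159, 0.0, 0.0]
ft_force: [0.3, 0.8, -0.3]
grip_width: 0.998
grasp_force: 0.0
turn [ 0.    -0.    -2.609] shift [ 1.099 -3.096 -0.009] now [ 0.5025 -0.3434  0.2482] yaw 18.27 F [ 0.3  0.8 -0.3] t 4.65 grip 0.998 0.0
[ 0.01236355 -0.04396241  0.00771948]
```

View pics/w2.png

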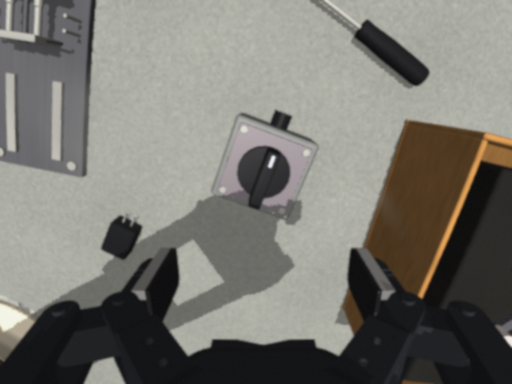

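The handle now lies parallel to the box sides, from (272,160) to (258,205) in a view turned 18°. The isolator is off.

```bash
python3 -m handwheel '[0,0,-0.9,0.36,-1,0,1, 0,0,-0.9,0.36,-1,0,1, 0,0,-0.9,0.36,-1,0,1, 0,0,-0.9,0.36,-1,0,1, 0,0,-0.9,0.36,-1,0,1, 0,0,-0.9,0.36,-1,0,1, 0,0,-0.9,0.36,-1,0,1, 0,0,-0.9,0.36,-1,0,1]'
python3 -c "
from h import *;plan([.517,.3135,.25],135.7)"
```

```text
clock: 5.37
tool_pos: [0.5081, -0.1312, 0.2462]
eef_rot: [0.872, 0.49, 0.0, 0.0]
ft_force: [-0.6, -0.4, 0.8]
grip_width: 0.998
grasp_force: 0.0
turn [ 0.000e+00  1.000e-03 -1.711e+00] shift [ 1.923 -1.117 -0.02 ] now [ 0.5081 -0.1312  0.2462] yaw 58.71 F [-0.6 -0.4  0.8] t 5.37 grip 0.998 0.0
```

```bash
python3 -m handwheel '[0,0,-0.9,0.95,-0.55,0,1, 0,0,-0.9,0.95,-0.55,0,1, 0,0,-0.9,0.95,-0.55,0,1, 0,0,-0.9,0.95,-0.55,0,1, 0,0,-0.9,0.95,-0.55,0,1, 0,0,-0.9,0.95,-0.55,0,1, 0,0,-0.9,0.95,-0.55,0,1, 0,0,-0.9,0.95,-0.55,0,1]'
python3 -c "
from h import *;plan([.517,.3135,.25],135.7)"
```

```text
clock: 6.03
tool_pos: [0.5124, 0.0875, 0.2457]
eef_rot: [0.649, 0.761, -0.0, -0.0]
ft_force: [0.6, 0.0, 0.9]
grip_width: 1.0
grasp_force: 0.0
turn [-0.001  0.    -0.813] shift [ 1.112  0.202 -0.022] now [0.5124 0.0875 0.2457] yaw 99.12 F [0.6 0.  0.9] t 6.03 grip 1.0 0.0
```

```bash
python3 -m handwheel '[0,0,-0.81,0.9,0.2,0,1, 0,0,-0.81,0.9,0.2,0,1, 0,0,-0.81,0.9,0.2,0,1, 0,0,-0.81,0.9,0.2,0,1, 0,0,-0.81,0.9,0.2,0,1, 0,0,-0.81,0.9,0.2,0,1, 0,0,-0.81,0.9,0.2,0,1, 0,0,-0.81,0.9,0.2,0,1]'
python3 -c "
from h import *;plan([.517,.3135,.25],135.7);f=save('wrist','w3');cv2.imwrite('pics/w3b.png',cv2.resize(f['image'],(768,576))[:,:,::-1])"
```

```text
clock: 6.7
tool_pos: [0.5228, 0.2705, 0.2458]
eef_rot: [0.379, 0.925, -0.0, -0.0]
ft_force: [0.8, -0.7, -0.0]
grip_width: 0.996
grasp_force: 0.0
turn [-0.001  0.    -0.005] shift [ 0.172  0.133 -0.021] now [0.5228 0.2705 0.2458] yaw 135.46 F [ 0.8 -0.7 -0. ] t 6.7 grip 0.996 0.0
```

View pics/w3b.png

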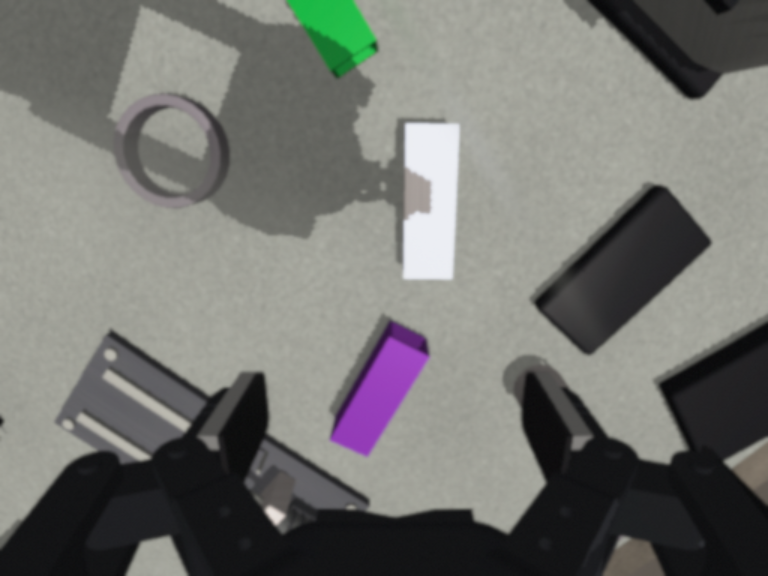

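The wrist view shows the plain tube with top corners at (405,123), (459,123), (453,279) and (403,279). The purple piece is nearer, and nothing stands beside the tube.

```bash
python3 -c "
from h import *;f=load('w3')
P=lambda x,y,z:px(f,(x+.5)/1.5-.5,(y+.5)/1.5-.5,z)
t=np.array([P(x,y,.04) for x,y in [(405,123),(459,123),(453,279),(403,279)]]);print(t.round(4),t.mean(0),[np.linalg.norm(t[i]-t[i-1]).round(4) for i in range(4)])
d=t[0]+t[1]-t[2]-t[3];y=np.degrees(np.arctan2(d[1],d[0]));print(y)
c=t.mean(0);c=(c+np.array([.5168,.3134,.04]))/2;c[2]=.006
plan(c,(y+135.7)/2)"
```

```text
[[0.4591 0.3446 0.04  ]
 [0.4872 0.3733 0.04  ]
 [0.5733 0.2884 0.04  ]
 [0.5446 0.2592 0.04  ]] [0.51605531 0.31636182 0.04      ] [np.float64(0.1208), np.float64(0.0402), np.float64(0.121), np.float64(0.041)]
135.23960162309368
turn [-0.  0.  0.] shift [0.178 0.136 1.2  ] now [0.5227 0.2705 0.246 ] yaw 135.48 F [ 0.  -0.6  0.1] t 6.75 grip 0.998 0.0
```

```bash
python3 -m handwheel '[0,0,0,0.178,0.136,0.2,1, 0,0,0,0.178,0.136,0.4,1, 0,0,0,0.178,0.136,0.6,1, 0,0,0,0.178,0.136,0.7,1, 0,0,0,0.178,0.136,0.7,1]'
python3 -m handwheel '[0,0,0,0,0,0.15,1, 0,0,0,0,0,0.3,1, 0,0,0,0,0,0.4,1, 0,0,0,0,0,0.49,1, 0,0,0,0,0,0.49,1, 0,0,0,0,0,0.49,-1, 0,0,0,0,0,0.49,-1, 0,0,0,0,0,0.49,-1, 0,0,0,0,0,0.49,-1, 0,0,0,0,0,0.49,-1, 0,0,0,0,0,0.49,-1]'
python3 -c "
from h import *;plan([.516,.315,.008],135.5)"
```

```text
clock: 7.17
tool_pos: [0.5133, 0.3143, 0.0999]
eef_rot: [0.378, 0.926, -0.003, -0.003]
ft_force: [-0.8, -0.1, -1.5]
grip_width: 1.005
grasp_force: 0.0
clock: 8.08
tool_pos: [0.5164, 0.317, 0.0099]
eef_rot: [0.376, 0.927, 0.001, 0.001]
ft_force: [-0.4, -3.1, 11.3]
grip_width: 0.457
grasp_force: 61.0
turn [0.003 0.001 0.007] shift [-0.005 -0.009  0.01 ] now [0.5164 0.317  0.0099] yaw 135.83 F [-0.4 -3.1 11.3] t 8.08 grip 0.457 61.0
```

```bash
python3 -m handwheel '[0,0,0,0,0,-0.2,-1, 0,0,0,0,0,-0.4,-1, 0,0,0,0,0,-0.6,-1, 0,0,0,0,0,-0.8,-1, 0,0,0,0,0,-0.8,-1]'
python3 -c "
from h import *;plan([.4834,-.0431,.17],186.7)"
```

```text
clock: 8.5
tool_pos: [0.5178, 0.3178, 0.1774]
eef_rot: [0.376, 0.927, 0.004, 0.004]
ft_force: [1.7, 0.1, -0.2]
grip_width: 0.454
grasp_force: 61.8
turn [ 0.011  0.011 -1.13 ] shift [-1.134 -1.415  0.026] now [0.5178 0.3178 0.1774] yaw 135.84 F [ 1.7  0.1 -0.2] t 8.5 grip 0.454 61.8
```

```bash
python3 -m handwheel '[0,0,-0.1,-0.15,-0.2,0,-1, 0,0,-0.2,-0.3,-0.4,0,-1, 0,0,-0.35,-0.45,-0.57,0,-1, 0,0,-0.5,-0.57,-0.71,0,-1, 0,0,-0.6,-0.57,-0.71,0,-1, 0,0,-0.6,-0.57,-0.71,0,-1]'
python3 -c "
from h import *;plan([.4834,-.0431,.17],186.7)"
```

```text
clock: 9.0
tool_pos: [0.4981, 0.1317, 0.1686]
eef_rot: [0.147, 0.989, -0.0, 0.001]
ft_force: [-0.1, -0.5, -2.0]
grip_width: 0.458
grasp_force: 61.8
turn [-0.001  0.001 -0.524] shift [-0.184 -0.858 -0.006] now [0.4981 0.1317 0.1686] yaw 163.11 F [-0.1 -0.5 -2. ] t 9.0 grip 0.458 61.8
```

```bash
python3 -m handwheel '[0,0,-0.15,-0.05,-0.2,0,-1, 0,0,-0.3,-0.1,-0.4,0,-1, 0,0,-0.4,-0.15,-0.6,0,-1, 0,0,-0.52,-0.18,-0.75,0,-1, 0,0,-0.52,-0.184,-0.86,0,-1, 0,0,-0.52,-0.184,-0.86,0,-1, 0,0,-0.52,-0.184,-0.86,0,-1]'
python3 -c "
from h import *;plan([.4834,-.0431,.17],186.7);f=save('wrist','w4');g=save('top','t4');cv2.imwrite('pics/w4b.png',np.hstack([cv2.resize(f['image'],(400,300)),cv2.resize(g['image'][80:230,160:360],(400,300))])[:,:,::-1])"
```

```text
clock: 9.58
tool_pos: [0.4827, -0.0407, 0.1684]
eef_rot: [-0.053, 0.999, 0.0, 0.0]
ft_force: [0.1, 0.5, -2.1]
grip_width: 0.462
grasp_force: 61.9
turn [-0.     0.001 -0.015] shift [-0.002 -0.012 -0.008] now [ 0.4827 -0.0407  0.1684] yaw -173.96 F [ 0.1  0.5 -2.1] t 9.58 grip 0.462 61.9
```

View pics/w4b.png

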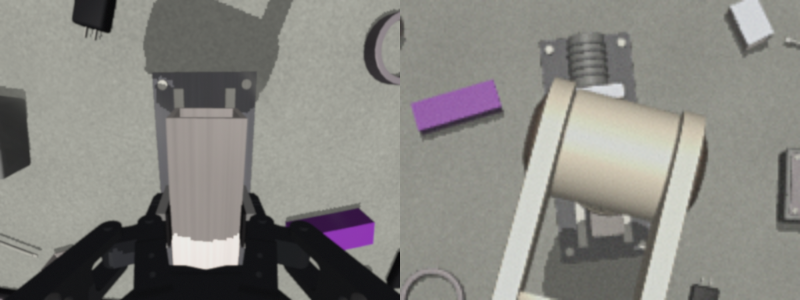

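The tube hangs along the jig, with its rear top edge at (168,118)–(247,118) in the left half. The bed's rear screws are at (162,85) and (246,84). I'll compute the sideways offset and how far the tube's end is from the grip.

```bash
python3 -c "
from h import *;f=load('w4')
P=lambda x,y,z:px(f,(x+.5)*1.28-.5,(y+.5)*1.28-.5,z)
o=get_obs();p=o['tool_pos']
O=np.array([.538,-.0367]);a=np.radians(6.7);x=np.array([np.cos(a),np.sin(a)]);y=np.array([-x[1],x[0]])
J=lambda q:(np.array([(q[:2]-O)@x,(q[:2]-O)@y])*1000).round(1)
for n,u,v,z in [('tubeL',168,118,.1985),('tubeR',247,118,.1985),('screwL',162,85,.013),('screwR',246,84,.013),('bedL',153,73,.012),('bedR',257,73,.012),('ribLin',184,90,.018),('ribRin',225,90,.018)]: print(n,J(P(u,v,z)))
print('tcp',J(p))"
```

```text
tubeL [-114.8  -14.5]
tubeR [-114.4   24.4]
screwL [-125.   -50.1]
screwR [-125.    54.9]
bedL [-139.7  -60.6]
bedR [-138.2   68.4]
ribLin [-118.7  -22.3]
ribRin [-118.1   28.3]
tcp [-55.    3.9]
```

```bash
python3 -m handwheel '[0,0,-0.01,0,-0.01,0.15,-1, 0,0,-0.01,0,-0.01,0.3,-1, 0,0,-0.01,0,-0.01,0.45,-1, 0,0,-0.01,0,-0.01,0.55,-1, 0,0,-0.01,0,-0.01,0.64,-1, 0,0,-0.01,0,-0.01,0.69,-1, 0,0,-0.01,0,-0.01,0.72,-1, 0,0,-0.01,0,-0.01,0.72,-1, 0,0,-0.01,0,-0.01,0.72,-1, 0,0,-0.01,0,-0.01,0.72,-1]'
python3 -c "
from h import *;plan([.4834,-.0431,.0219],186.5);print(get_obs()['ft_torque'].round(2))"
```

```text
clock: 10.52
tool_pos: [0.4837, -0.0417, 0.0251]
eef_rot: [-0.058, 0.998, -0.0, 0.001]
ft_force: [-0.2, -0.2, -1.3]
grip_width: 0.455
grasp_force: 62.0
turn [-0.001  0.002  0.004] shift [ 0.002 -0.007  0.016] now [ 0.4837 -0.0417  0.0251] yaw -173.3 F [-0.2 -0.2 -1.3] t 10.52 grip 0.455 62.0
[-0.02 -0.    0.02]
```

```bash
python3 -m handwheel '[0,0,0,0,0,0.01,-1, 0,0,0,0,0,0.016,-1, 0,0,0,0,0,0.016,-1, 0,0,0,0,0,0.016,-1]'
python3 -m handwheel '[0,0,0,-0.015,0,0,-1, 0,0,0,-0.03,0,0,-1, 0,0,0,-0.045,0,0,-1, 0,0,0,-0.06,0,0,-1, 0,0,0,-0.06,0,0,-1, 0,0,0,-0.06,0,0,-1]'
python3 -c "
from h import *;plan([.4834,-.0431,.0219],186.5);print(get_obs()['ft_torque'].round(2))"
```

```text
clock: 10.85
tool_pos: [0.4835, -0.0419, 0.0219]
eef_rot: [-0.058, 0.998, -0.0, 0.001]
ft_force: [-3.8, -0.0, 11.4]
grip_width: 0.46
grasp_force: 63.7
clock: 11.35
tool_pos: [0.4955, -0.0406, 0.022]
eef_rot: [-0.058, 0.998, -0.0, 0.001]
ft_force: [-5.6, -0.2, 12.1]
grip_width: 0.46
grasp_force: 63.8
turn [-0.001  0.002  0.004] shift [ 0.061 -0.005  0.   ] now [ 0.4955 -0.0406  0.022 ] yaw -173.31 F [-5.6 -0.2 12.1] t 11.35 grip 0.46 63.8
[0.18 0.77 0.1 ]
```

```bash
python3 -m handwheel '[0,0,0,0,0,-0.003,-1, 0,0,0,0,0,-0.003,-1, 0,0,0,0,0,-0.003,-1]'
python3 -m handwheel '[0,0,0,-0.01,0,0,-1, 0,0,0,-0.02,0,0,-1, 0,0,0,-0.03,0,0,-1, 0,0,0,-0.04,0,0,-1, 0,0,0,-0.05,0,0,-1, 0,0,0,-0.05,0,0,-1, 0,0,0,-0.05,0,0,-1]'
python3 -c "
from h import *;plan([.4834,-.0431,.0219],186.5);print(get_obs()['ft_torque'].round(2))"
```

```text
clock: 11.6
tool_pos: [0.4952, -0.0405, 0.022]
eef_rot: [-0.058, 0.998, -0.0, 0.0]
ft_force: [-1.4, 0.3, 7.1]
grip_width: 0.457
grasp_force: 63.2
clock: 12.18
tool_pos: [0.5045, -0.0394, 0.0219]
eef_rot: [-0.058, 0.998, -0.0, -0.0]
ft_force: [-9.1, -2.3, 12.6]
grip_width: 0.46
grasp_force: 63.8
turn [-0.    -0.001  0.004] shift [ 0.107 -0.006  0.   ] now [ 0.5045 -0.0394  0.0219] yaw -173.31 F [-9.1 -2.3 12.6] t 12.18 grip 0.46 63.8
[-0.01  1.32  0.1 ]
```

```bash
python3 -m handwheel '[0,0,0,-0.01,0,-0.006,-1, 0,0,0,-0.02,0,-0.006,-1, 0,0,0,-0.03,0,-0.006,-1, 0,0,0,-0.04,0,-0.006,-1, 0,0,0,-0.05,0,-0.006,-1, 0,0,0,-0.05,0,-0.006,-1, 0,0,0,-0.05,0,-0.006,-1, 0,0,0,-0.05,0,-0.006,-1]'
python3 -c "
from h import *;plan([.4834,-.0431,.0219],186.5);print(get_obs()['ft_torque'].round(2))
f=save('scene','s5');cv2.imwrite('pics/s5c.png',cv2.resize(f['image'][175:300,190:320],(780,600),interpolation=cv2.INTER_CUBIC)[:,:,::-1])"
```

```text
clock: 12.85
tool_pos: [0.5139, -0.0382, 0.0223]
eef_rot: [-0.058, 0.998, 0.0, -0.001]
ft_force: [-8.0, -2.6, 1.3]
grip_width: 0.461
grasp_force: 62.4
turn [ 0.    -0.003  0.004] shift [ 0.154 -0.007  0.002] now [ 0.5139 -0.0382  0.0223] yaw -173.31 F [-8.  -2.6  1.3] t 12.85 grip 0.461 62.4
[-0.36  1.12  0.03]
```

View pics/s5c.png

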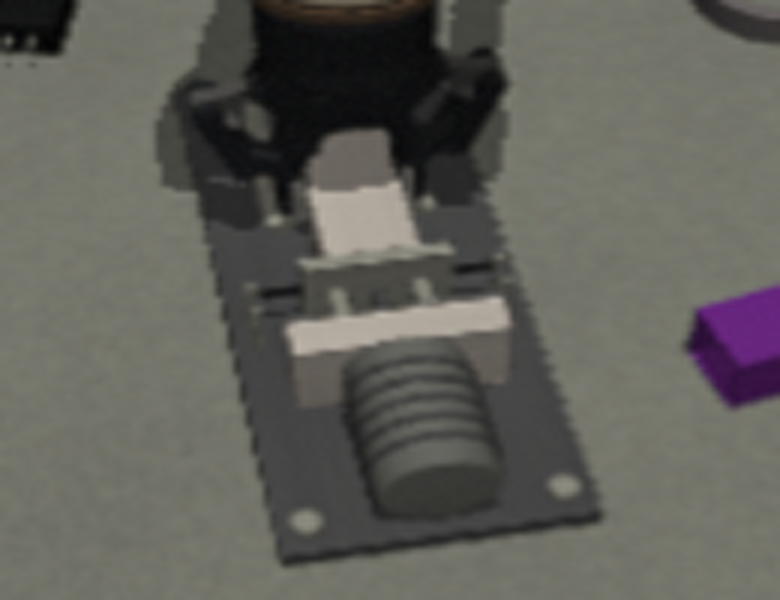

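The tube is against the stop, with nothing of the robot on it. The pointers at (280,293) and (475,268) stand just past the first pins, which agrees with about 8 N. I'll push 6 mm more.

```bash
python3 -m handwheel '[0,0,0,-0.01,0,0,-1, 0,0,0,-0.02,0,0,-1, 0,0,0,-0.03,0,0,-1, 0,0,0,-0.03,0,0,-1, 0,0,0,-0.03,0,0,-1, 0,0,0,-0.03,0,0,-1, 0,0,0,-0.03,0,0,-1, 0,0,0,-0.03,0,0,-1]'
python3 -c "
from h import *;plan([.4834,-.0431,.0219],186.5);print(get_obs()['ft_torque'].round(2))
f=save('scene','s6');cv2.imwrite('pics/s6c.png',cv2.resize(f['image'][205:255,220:290],(784,560),interpolation=cv2.INTER_CUBIC)[:,:,::-1])"
```

```text
clock: 13.57
tool_pos: [0.5195, -0.0375, 0.0223]
eef_rot: [-0.058, 0.998, 0.0, -0.001]
ft_force: [-11.8, -3.6, 3.8]
grip_width: 0.459
grasp_force: 62.6
turn [ 0.    -0.003  0.004] shift [ 0.183 -0.007  0.002] now [ 0.5195 -0.0375  0.0223] yaw -173.31 F [-11.8  -3.6   3.8] t 13.57 grip 0.459 62.6
[-0.41  1.44  0.05]
```

View pics/s6c.png

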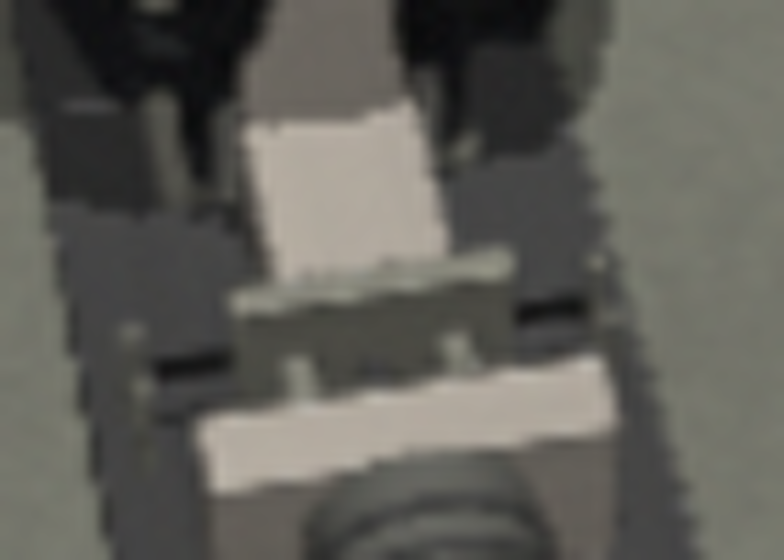

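The tube is pressed squarely on the stop. The pointers at (190,365) and (550,310) are between their pins, and the wrist force along the jig is about 12 N including a little bed friction. I'll let it settle, check and hand in.

```bash
python3 -m handwheel '[0,0,0,0,0,0,-1, 0,0,0,0,0,0,-1, 0,0,0,0,0,0,-1, 0,0,0,0,0,0,-1, 0,0,0,0,0,0,-1, 0,0,0,0,0,0,-1]' && python3 -c "
from station import sign_off;print(sign_off())"
```

```text
clock: 14.12
tool_pos: [0.5195, -0.0375, 0.0223]
eef_rot: [-0.058, 0.998, 0.0, -0.001]
ft_force: [-10.5, -3.2, 3.0]
grip_width: 0.458
grasp_force: 62.6
the job is handed in; nothing more can be done
None
```

I turned the isolator off and laid the tube between the ribs; the arm is still holding it against the stop at about 11 N by the wrist sensor. The job was handed in at 14 s, and `sign_off()` gave no verdict.

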